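Stack the upper file rack tier on its base frame

TASK

Pick up the loose file tier by its wooden bar and stack it on the frame clamped to the plywood board, so that all four corner posts go fully down into the four corner sockets. Lower it by hand, do not drop or force it in: keep hold until it is fully home, then let go. Keep the tier roughly upright throughout and leave the other things on the bench where they are.

Things in the scene. Friction and masses are not known exactly. Their poses are not given: they have to be found in the camera images.
- tier_mid (a point): Centre (half-way up) of the loose upper tier, a steel frame 164 (x) x 114 (y) x 122 mm high, 0.4-0.75 kg. Four round 14 mm corner posts point down, axes 75 mm along x and 50 mm along y from centre; their domed feet (radius 7 mm) end 61 mm below this point. A tray with files fixed on it lies level with this point (9 mm below to 5 mm above). z up. Starts on its feet; either way round fits.
- tier_bar (a point): Centre of the tier's wooden carrying bar, 49 mm above the tier's centre. The bar runs along the tier's x: 110 mm long, 16 mm thick (y), 24 mm high; 43 mm free height between its underside and the tray. Steel uprights hold it 60 mm either side of its centre.
- base: Fixed plywood board 220 (x) x 170 (y) x 14 mm, origin at the centre of its underside, z up. A rigid steel lower frame is clamped on it through slotted holes: parallel to the board, but anywhere up to 12 mm off the board's centre along the board's x and also along its y. That offset is not measured: it must be seen or felt. Tier fully home: its centre is 97 mm above this origin.
- rim_plane (a point): Point over the board's centre (not the frame's), at the height of the socket rims, 62 mm above the board's underside; axes as the board's. The lower frame has four square sockets open upwards, 18 mm inside, 4 mm walls, 26 mm deep, centred 75 mm along x and 50 mm along y from the lower frame's own centre. With its feet on the rims the tier's centre is 61 mm above this point.
- stop_plane (a point): Point over the board's centre at the height of the top of the two stop plates, 24 mm above the socket rims; axes as the board's. One plate rises along the whole +x side of the lower frame, one along the whole +y side; inner faces 84 mm (x) and 59 mm (y) from the lower frame's own centre, flush with the sockets' inner faces. No plate on the -x and -y sides.
- mallet: Bystander: hammer 236 mm long lying on the bench between the task's things; origin under its middle
- mandrel: Bystander: standing steel ring cone 112 mm high, 48 mm wide at the foot; origin at its underside
- block: Bystander: steel bench block 100 x 100 x 22 mm; origin at its underside
- jar: Bystander: amber glass jar 85 mm high, 60 mm wide; origin at its underside
- pliers: Bystander: pliers 150 mm long lying flat; origin under the pivot
- files: Bystander: open metal tray 120 x 200 x 22 mm with files; origin at its underside
Not all that is in view belongs to the job. Leave any purple look-alike of the part that bears tier_mid alone.

How it is judged:
By the outcome, as a careful person would: the job done as asked, in the order asked, and still so for the second after the job is handed in, with the robot touching nothing.
It also fails if it takes over 42 s, if anything falls off the work surface, if the arm or the gripper's body presses on something with over 40 N, if the wrist force passes 120 N, or if a joint passes its speed limit or range.

ROBOT

A 6-joint arm with a two-finger parallel gripper is mounted at the origin on the work surface. World frame = base frame: x ahead of the robot, y to its left, z up, the work surface at z = 0. Lengths are in m, angles in rad, forces in N, time in s.
With the tool pointing down it reaches from about 0.35 to 0.85 m from the base axis. Payload 8.1 kg.
Tool frame: the origin (TCP) lies at the very end of the fingers, on their centre line; the grasp point (between the pads) lies 19 mm behind it; z points along the fingers, y is the direction in which the jaws open and shut (so a half turn about z gives the same grasp; the last joint's range is limited). The gripper opens to 85 mm and grips with 20 to 120 N. Pads are 22 mm wide; open, the fingers measure 114 mm over their backs; the gripper's body (76 mm by 85 mm) begins 54 mm behind the grasp point. The pads swing forward as they close: fully open they stand 13 mm farther back than shut.
Start: joints at [-0.085, 0.13, 1.488, -0, 1.523, -0.085], TCP at [0.6, 0, 0.231] pointing down, gripper open.
Joint ranges: [-2.96, 2.96], [-0.89, 2.26], [0.02, 2.5], [-1.34, 4.48], [0, 2.73], [-2.66, 2.66]. Speed limits (rad/s): [2.39, 2.39, 2.79, 3.14, 3.14, 3.14].

INTERFACE

Orientations are given as a unit quaternion [w, x, y, z].
In Python, from station import bot, eyes, job_done, trace, spot_point gives the robot as it stands.
- The arm moves only by the tool send_rows, never from a script. Its argument "rows" is a list of rows, each an object of numbers: "ax", "ay", "az": the turn, a rotation vector about the tool's x, y, z in units of 6 degrees (1.0 is 6 degrees); "x", "y", "z": the shift along the tool's x, y, z in units of 25 mm (1.0 is 25 mm); "gripper": the closure in counts, from 0 (fully open) to 255 (shut). A call has 1 to 12 rows; each row shifts and turns the commanded pose from where the row before left it, along the tool's axes as they then stand; what a row does not reach is not made up. A row lasts 1/8 s, in which the tool goes at most 62.5 mm and 10.7 degrees, less where a joint would pass 70% of its speed; a pose out of reach is approached as far as the arm can. A call is refused whole if a number of a shift passes 1 or a number of a turn 1, either way. A call with a gripper value outside its range is refused whole. The fingers move at their own pace and stop on an object; "grip_force" is the grip in N (left out, the last holds). Time passes only in rows, so rows that do not move let the fingers close. It gives the time, the measured TCP pose, the force and the opening at its end, in the units of the state.
- bot.read_state(): the state, without advancing time (a new reading comes with each control period).
- eyes.grab_frame(name): name is "scene" or "side" or "wrist"; returns a dict with "color" (480x640x3 uint8, red, green, blue), "range_z" (480x640 float32, m along the optical axis (not along the pixel's ray), 0 where there is no reading), "fovy" (degrees; the focal length in pixels is half the picture's height over the tangent of half this angle, whatever the lens; pixels are square), "cx", "cy" (the principal point, pixels), "k1" (the pictures are not rectified: a ray, as slopes to the right and down, at radius r is drawn at 1 + k1 r^2 times it, then the intrinsics apply), "R" (3x3) and "t" (3): a world point X has camera coordinates R X + t. Camera axes: x right, y down, z forward; pixel columns grow to the right and rows downward; lengths in m; the calibration is good to about 2 mm. A picture is of the moment at which its call begins.
- job_done(): hands the job in, once; it reports no verdict.
Trained networks look in the newest picture that a camera, given by its name, has taken for a name from the list of things; names that differ only in an ending like _2 or _b are one class to them, and where a whole thing is asked for, a point or a joint stands for the part that bears it (a point fixed in the world has none). Each returns a list of dicts, best first, with "score" (0 to 1); they miss things now and then, are a little off and sometimes report something else, mostly with a low value. They report only what shows in the picture. A call takes as long as a camera call. They do not tell look-alikes from the thing itself.
- trace(name, camera): "mask" (480x640 bool, what is visible of it) and "extent" ([left, top, right, bottom] in pixels, round what is visible of it).
- spot_point(name, camera): "uv" ([column, row] in pixels: a listed point, or the origin of a listed thing).
The state is a dict: "clock": time; "qpos": joint angles; "qvel": joint speeds; "joint_torque": joint torques, N m; "ee_pos": TCP position; "tcp_rot": TCP orientation; "contact_force": force on the tool from outside, world axes, zero at the start; "ft_torque": the same for the moment, N m; "gripper_width": finger opening in m.
Only numpy, scipy, OpenCV 4.12 (cv2) and the standard library are available. Lean on these libraries where they do the work, as an engineer would, in place of code of your own. Each camera call takes 0.05 s, during which the arm holds its last target.

## Working session

There is one attempt and no reset: what is moved stays moved. The work goes in short steps, Python scripts to look and compute and a tool call to move; the robot and the scene stay as the last step left them, time stands still between calls to the robot, and variables do not carry over. Pictures are saved under pics/ and viewed, and the job is handed in when it is done.

Besides the shell and the picture viewer there is one more tool, called after "Request:" as name([rows], argument=value, ...), one row to a line, values as JSON. send_rows: Moves the arm, as the interface text tells. Its arguments: {"type":"object","properties":{"rows":{"type":"array","items":{"type":"object","properties":{"ax":{"type":"number"},"ay":{"type":"number"},"az":{"type":"number"},"x":{"type":"number"},"y":{"type":"number"},"z":{"type":"number"},"gripper":{"type":"number"}}}},"grip_force":{"type":"number"}},"required":["rows"]}

```bash
ls; mkdir -p pics
cat > h.py <<'E'
import numpy as np, cv2
from station import bot, eyes, job_done, trace, spot_point
def K(f):
    fl=240/np.tan(np.radians(f["fovy"])/2); return fl
def ray(f,uv):
    fl=K(f); uv=np.atleast_2d(uv).astype(float)
    d=np.stack([(uv[:,0]-f["cx"])/fl,(uv[:,1]-f["cy"])/fl],1)
    u=d.copy()
    for _ in range(20):
        u=d/(1+f["k1"]*(u**2).sum(1,keepdims=True))
    return np.c_[u,np.ones(len(u))]
def world(f,uv,z=None):
    r=ray(f,uv)
    uv=np.atleast_2d(uv)
    if z is None:
        z=f["range_z"][np.clip(uv[:,1].round().astype(int),0,479),np.clip(uv[:,0].round().astype(int),0,639)]
    c=r*np.reshape(z,(-1,1))
    return (c-f["t"])@f["R"]
def onplane(f,uv,h):
    r=ray(f,uv)@f["R"]; o=-f["R"].T@f["t"]
    s=(h-o[2])/r[:,2]; return o+r*s[:,None]
def proj(f,X):
    c=np.atleast_2d(X)@f["R"].T+f["t"]; s=c[:,:2]/c[:,2:]
    s=s*(1+f["k1"]*(s**2).sum(1,keepdims=True)); return s*K(f)+[f["cx"],f["cy"]]
def cloud(f):
    v,u=np.mgrid[0:480,0:640]; uv=np.c_[u.ravel(),v.ravel()]
    z=f["range_z"].ravel(); return world(f,uv,z).reshape(480,640,3), f["range_z"]>0
def save(f,n): cv2.imwrite("pics/"+n+".png",f["color"][:,:,::-1])
E
python3 - <<'E'
from h import *
for c in ["scene","side","wrist"]:
    f=eyes.grab_frame(c); save(f,c+"0"); np.save(c+"0.npy",f,allow_pickle=True)
    print(c,f["fovy"],f["k1"],(-f["R"].T@f["t"]).round(3),f["R"][2].round(2))
    for n in ["tier_mid","tier_bar","base","rim_plane","stop_plane"]:
        for d in spot_point(n,c)[:3]: print(n,d["uv"],round(d["score"],2),world(f,d["uv"]).round(3))
print(bot.read_state())
E
```

```text
pics
scene 44.709710424269005 -0.12909849880308932 [ 1.794 -0.04   1.027] [-0.77  0.04 -0.63]
tier_mid [470.9, 218.4] 0.88 [[0.546 0.429 0.105]]
tier_mid [393.3, 228.6] 0.8 [[0.523 0.224 0.056]]
tier_bar [475.9, 203.6] 0.93 [[0.499 0.452 0.121]]
tier_bar [399.8, 217.0] 0.63 [[0.543 0.234 0.111]]
base [397.4, 217.5] 0.75 [[0.531 0.23  0.099]]
base [309.9, 242.7] 0.45 [[ 0.536 -0.006  0.021]]
rim_plane [236.0, 221.2] 0.56 [[ 0.423 -0.219  0.014]]
stop_plane [236.3, 216.7] 0.95 [[ 0.41  -0.218  0.021]]
side 43.85354113596737 -0.20531473249733526 [0.559 0.942 0.952] [ 0.06 -0.72 -0.69]
tier_mid [376.2, 423.2] 0.96 [[0.488 0.455 0.053]]
tier_mid [356.9, 315.5] 0.7 [[0.529 0.231 0.057]]
tier_bar [381.0, 404.1] 0.85 [[0.487 0.458 0.122]]
tier_bar [361.6, 301.1] 0.74 [[0.523 0.242 0.114]]
base [374.9, 190.7] 0.86 [[ 0.497 -0.136  0.064]]
rim_plane [382.7, 170.1] 0.78 [[ 0.476 -0.255  0.034]]
stop_plane [379.0, 166.7] 0.56 [[ 0.484 -0.297  0.012]]
stop_plane [299.1, 143.9] 0.45 [[0.659 0.007 0.287]]
wrist 63.64938942348798 -0.04417921100897711 [0.6   0.074 0.374] [ 0.   -0.29 -0.96]
tier_mid 
[... 320 characters left out ...]
'qpos': array([-8.54204376e-02,  1.30365999e-01,  1.48820244e+00,  3.07133330e-05,
        1.52296072e+00, -8.54024790e-02]), 'qvel': array([ 2.06867117e-04, -7.00914160e-04,  2.62288975e-05,  1.53108839e-03,
        2.96445369e-04,  1.89465019e-03]), 'joint_torque': array([ 1.57270465e-04, -5.69316137e+01, -5.00866663e+01,  3.24975042e-05,
        1.13103633e-03,  2.77638929e-05]), 'ee_pos': array([6.00021476e-01, 1.94731665e-05, 2.31311206e-01]), 'tcp_rot': array([1.44000793e-05, 7.07113649e-01, 7.07099912e-01, 3.21837463e-05]), 'contact_force': array([-0.29853806,  0.25691292,  0.11103778]), 'ft_torque': array([-0.03254685, -0.00711617, -0.08281582]), 'gripper_width': 0.08518741336158119}
```

View pics/scene0.png

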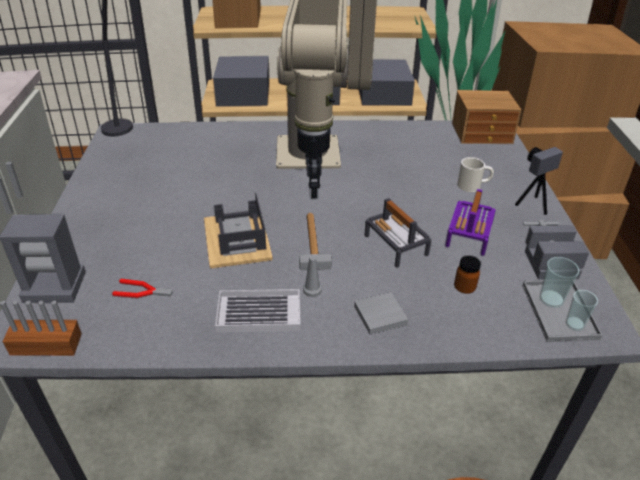

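View pics/side0.png

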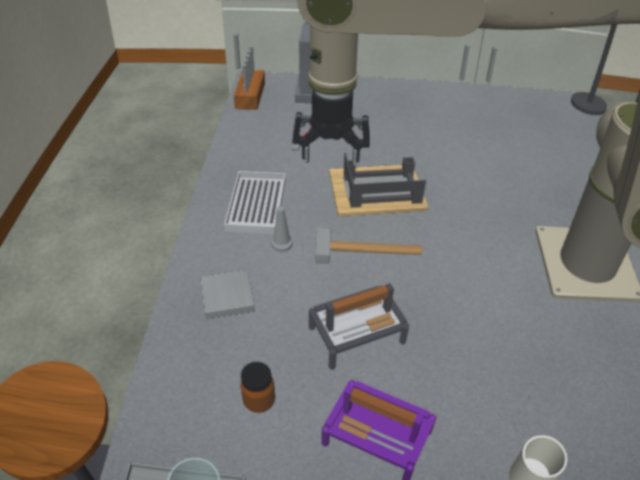

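View pics/wrist0.png

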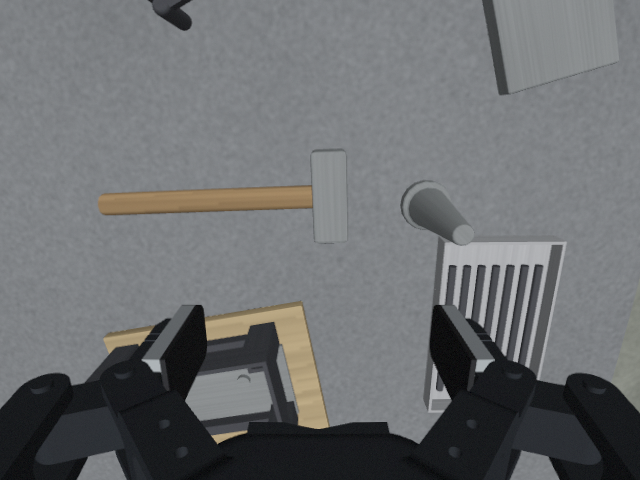

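Candidates for the tier: grey frame at scene (398,228)/side (358,318), and a purple one at scene (471,218)/side (378,425). The description says to leave the purple one, so I choose the grey. Checking close crops.

Run:
```python
from h import *
S=np.load("scene0.npy",allow_pickle=True).item();D=np.load("side0.npy",allow_pickle=True).item();W=np.load("wrist0.npy",allow_pickle=True).item()
a=cv2.resize(D["color"][280:380,290:430],(560,400),interpolation=cv2.INTER_CUBIC)
b=cv2.resize(D["color"][140:230,310:450],(560,360),interpolation=cv2.INTER_CUBIC)
cv2.imwrite("pics/cropD.png",np.vstack([a[:300],b[:300]])[:,:,::-1])
c=cv2.resize(S["color"][185:275,345:445],(400,360),interpolation=cv2.INTER_CUBIC)
d=cv2.resize(S["color"][185:275,190:290],(400,360),interpolation=cv2.INTER_CUBIC)
cv2.imwrite("pics/cropS.png",np.hstack([c,d])[:,:,::-1])
for n,f in [("S",S),("D",D),("W",W)]:
    P,ok=cloud(f)
    hsv=cv2.cvtColor(f["color"],cv2.COLOR_RGB2HSV)
    # board
    m=ok&(abs(P[...,2]-.014)<.006)&(abs(P[...,0]-.49)<.2)&(abs(P[...,1]+.2)<.17)&(hsv[...,1]>80)
    q=P[m][:,:2]
    r=cv2.minAreaRect((q*1000).astype(np.float32)); print(n,"board",m.sum(),r,np.median(P[m][:,2]))
    m=ok&(P[...,2]>.09)&(P[...,2]<.125)&(abs(P[...,0]-.52)<.12)&(abs(P[...,1]-.23)<.12)&(hsv[...,1]>80)
    if m.sum()>10:
        r=cv2.minAreaRect((P[m][:,:2]*1000).astype(np.float32)); print(n,"bar",m.sum(),r,np.percentile(P[m][:,2],[5,50,95]))
    m=ok&(P[...,2]>.07)&(P[...,2]<.1)&(abs(P[...,0]-.49)<.12)&(abs(P[...,1]+.2)<.12)
    if m.sum()>10:
        r=cv2.minAreaRect((P[m][:,:2]*1000).astype(np.float32)); print(n,"plates",m.sum(),r,np.percentile(P[m][:,2],[5,50,95]))
```

```text
S board 1111 ((494.2069091796875, -213.14059448242188), (227.84634399414062, 167.0835418701172), 10.572484016418457) 0.014510623199322352
S bar 280 ((529.64697265625, 233.26637268066406), (113.28646850585938, 21.12610626220703), 24.717987060546875) [0.1019206  0.1178987  0.12310435]
S plates 368 ((505.1462707519531, -160.3406524658203), (104.74275970458984, 212.7893524169922), 64.27071380615234) [0.07125168 0.081566   0.08883352]
D board 1322 ((489.36444091796875, -208.6034698486328), (219.21815490722656, 174.02508544921875), 10.69887638092041) 0.01403838900287073
D bar 692 ((526.6063842773438, 237.63790893554688), (110.12387084960938, 17.997417449951172), 27.602813720703125) [0.10334539 0.11991674 0.12396789]
D plates 597 ((499.1722412109375, -157.3796844482422), (107.18860626220703, 215.25241088867188), 65.8124771118164) [0.07097944 0.08045031 0.08821695]
W board 299 ((490.90325927734375, -205.93191528320312), (216.95082092285156, 159.80441284179688), 10.564982414245605) 0.010129372024573086
W plates 1557 ((483.6822814941406, -145.79417419433594), (72.67736053466797, 193.12448120117188), 76.63665771484375) [0.07111263 0.08196966 0.08639279]
```

View pics/cropD.png

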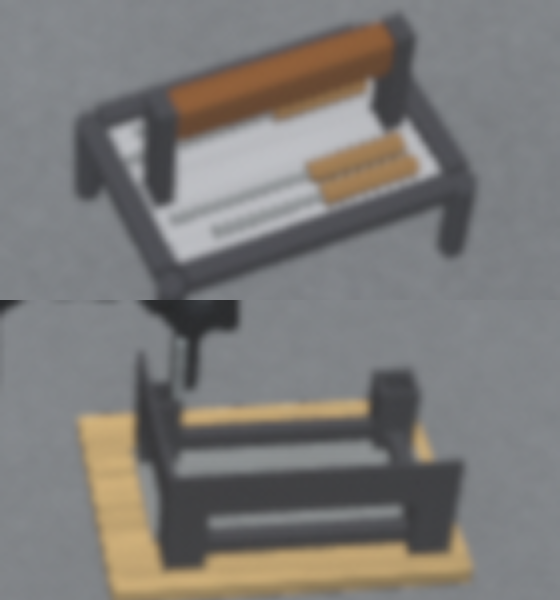

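View pics/cropS.png

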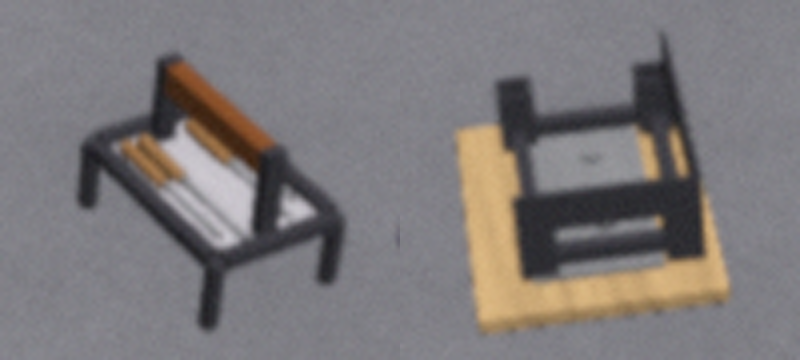

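Grey tier confirmed: bar at about (0.527, 0.237), yaw about 27°. The frame has its plates on the world +x and +y sides, yaw about 10.6°. Next I take one wrist look from above the frame.

Request:
send_rows([
  {"x": -0.95, "y": -0.6, "z": -0.4},
  {"x": -0.95, "y": -0.6, "z": -0.4},
  {"x": -0.95, "y": -0.6, "z": -0.4},
  {"x": -0.95, "y": -0.6, "z": -0.4},
  {"x": -0.95, "y": -0.6, "z": -0.4},
  {"x": -0.95, "y": -0.6, "z": -0.4},
  {"x": -0.95, "y": -0.6, "z": -0.4},
  {"x": 0},
])

```text
schema error: expected keys ax, ay, az, x, y, z, gripper
```

Run:
```python
from h import *
f=eyes.grab_frame("wrist"); save(f,"wrist1"); np.save("wrist1.npy",f,allow_pickle=True)
for n in ["rim_plane","stop_plane","base"]:
    for d in spot_point(n,"wrist")[:2]: print(n,d["uv"],d["score"], onplane(f,d["uv"],{"rim_plane":.062,"stop_plane":.086,"base":0}[n]))
print(bot.read_state()["clock"],bot.read_state()["ee_pos"])
```

```text
rim_plane [206.0, 419.5] 0.84 [[ 0.48813624 -0.21084541  0.062     ]]
stop_plane [199.5, 438.6] 0.64 [[ 0.48837231 -0.21151406  0.086     ]]
base [224.6, 379.6] 0.65 [[ 0.49288377 -0.21014391  0.        ]]
1.1 [6.00016020e-01 3.60852712e-05 2.31284037e-01]
```

View pics/wrist1.png

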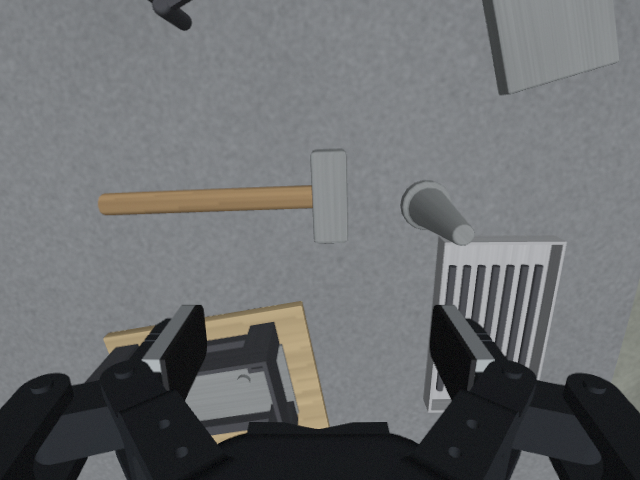

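The rows need all keys. The picture is unchanged from the start pose: frame at (220,385), partly behind the left finger. Sending the move again.

Request:
send_rows([
  {"ax": 0, "ay": 0, "az": 0, "x": -0.95, "y": -0.6, "z": -0.4, "gripper": 0},
  {"ax": 0, "ay": 0, "az": 0, "x": -0.95, "y": -0.6, "z": -0.4, "gripper": 0},
  {"ax": 0, "ay": 0, "az": 0, "x": -0.95, "y": -0.6, "z": -0.4, "gripper": 0},
  {"ax": 0, "ay": 0, "az": 0, "x": -0.95, "y": -0.6, "z": -0.4, "gripper": 0},
  {"ax": 0, "ay": 0, "az": 0, "x": -0.95, "y": -0.6, "z": -0.4, "gripper": 0},
  {"ax": 0, "ay": 0, "az": 0, "x": -0.95, "y": -0.6, "z": -0.4, "gripper": 0},
  {"ax": 0, "ay": 0, "az": 0, "x": -0.95, "y": -0.6, "z": -0.4, "gripper": 0},
  {"ax": 0, "ay": 0, "az": 0, "x": 0, "y": 0, "z": 0, "gripper": 0},
])

```text
clock: 2.1
ee_pos: [0.4947, -0.1678, 0.3025]
tcp_rot: [0.001, 0.708, 0.706, 0.0]
contact_force: [1.5, -0.1, 0.5]
gripper_width: 0.0859
```

Run:
```python
from h import *
f=eyes.grab_frame("wrist"); save(f,"wrist2"); np.save("wrist2.npy",f,allow_pickle=True)
for n in ["rim_plane","stop_plane","base"]:
    for d in spot_point(n,"wrist")[:2]: print(n,d["uv"],d["score"], onplane(f,d["uv"],{"rim_plane":.062,"stop_plane":.086,"base":0}[n]))
print(bot.read_state()["clock"],bot.read_state()["ee_pos"])
```

```text
rim_plane [312.6, 236.1] 0.93 [[ 0.48980399 -0.20891775  0.062     ]]
stop_plane [310.3, 245.9] 0.57 [[ 0.48779252 -0.21166555  0.086     ]]
base [311.2, 223.6] 0.81 [[ 0.48745405 -0.21209038  0.        ]]
2.3 [ 0.49517107 -0.16551759  0.30077695]
```

View pics/wrist2.png

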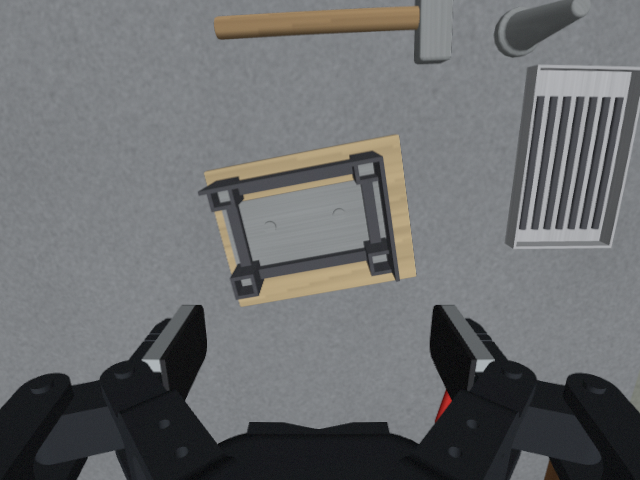

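The whole frame is visible: sockets at about (222,197), (367,168), (246,284) and (379,259), with plates on the +x (right) and +y (top) sides. I'll fit the frame's pose.

```bash
cat > fit.py <<'E'
from h import *
from scipy.optimize import minimize
f=np.load("wrist2.npy",allow_pickle=True).item()
g=cv2.cvtColor(f["color"],cv2.COLOR_RGB2GRAY).astype(float)
P,ok=cloud(f)
hsv=cv2.cvtColor(f["color"],cv2.COLOR_RGB2HSV)
m=ok&(abs(P[...,2]-.014)<.008)&(abs(P[...,0]-.49)<.2)&(abs(P[...,1]+.2)<.15)&(hsv[...,1]>80)
uv=np.argwhere(m)[:,::-1]
q=onplane(f,uv,.014)[:,:2]
r=cv2.minAreaRect((q*1000).astype(np.float32)); print("board",r,np.median(P[m][:,2]))
# rim model: sample square-annulus at z=.062 should be dark, inside lower part bright? use edge response: fit via rim height points
m2=ok&(abs(P[...,2]-.062)<.004)&(abs(P[...,0]-.49)<.15)&(abs(P[...,1]+.2)<.12)
print("rim z pts",m2.sum())
# plates tops by depth
th=np.radians(r[2]);R=np.array([[np.cos(th),np.sin(th)],[-np.sin(th),np.cos(th)]])
c=np.array(r[0])/1000
m3=ok&(P[...,2]>.080)&(P[...,2]<.092)&(abs(P[...,0]-.49)<.15)&(abs(P[...,1]+.2)<.13)
l=(P[m3][:,:2]-c)@R.T*1000; print("top",m3.sum())
a=l[(l[:,0]>60)&(abs(l[:,1])<40)]; b=l[(l[:,1]>40)&(abs(l[:,0])<60)]
if len(a): print("x plate x:",np.percentile(a[:,0],[5,25,50,75,95]).round(1))
if len(b): print("y plate y:",np.percentile(b[:,1],[5,25,50,75,95]).round(1))
def sq(cx,cy,th,h,z):
    out=[]
    R=np.array([[np.cos(th),-np.sin(th)],[np.sin(th),np.cos(th)]])
    for sx in(-75,75):
        for sy in(-50,50):
            p=np.array([[sx-h,sy-h],[sx+h,sy-h],[sx+h,sy+h],[sx-h,sy+h]])/1000@R.T+[cx,cy]
            out.append(np.c_[p,np.full(4,z)])
    return out
# mask fit: dark annulus (walls, 9.5..12.5 half) vs brighter inside (<8.5) – maximize contrast
def samples(h0,h1,n=17):
    t=np.linspace(-h1,h1,n); X,Y=np.meshgrid(t,t); k=(np.maximum(abs(X),abs(Y))>=h0)
    return np.c_[X[k],Y[k]]
gb=cv2.GaussianBlur(g,(0,0),0.7).astype(np.float32)
def grad_cost(p):
    # mean outward intensity step across the inner rim edge (rim lit lighter/darker than the shadowed wall)
    cx,cy,th=p; R=np.array([[np.cos(th),-np.sin(th)],[np.sin(th),np.cos(th)]]); 
    w=samples(9.6,12.6,27); val=[]
    for sx in(-75,75):
        for sy in(-50,50):
            X=np.c_[(w+[sx,sy])/1000@R.T+[cx,cy],np.full(len(w),.062)]
            u=proj(f,X).astype(np.float32)
            val.append(cv2.remap(gb,u[:,0].copy(),u[:,1].copy(),cv2.INTER_LINEAR).ravel())
    return np.array(val)
if __name__=="__main__":
    def draw(p,n):
        S=4;x0,y0=190,130
        im=cv2.resize(f["color"][y0:y0+190,x0:x0+240],None,fx=3.3,fy=3.3,interpolation=cv2.INTER_CUBIC)
        for h,col in((9,(255,0,0)),):
            for s in sq(*p,h/1000*1000,.062):
                u=((proj(f,s)+.5-[x0,y0])*3.3-.5).round().astype(int); cv2.polylines(im,[u],True,col,1)
        cv2.imwrite(n,im[:600,:800,::-1])
    import sys
    p=[float(v) for v in sys.argv[1:4]] if len(sys.argv)>3 else [*c,th]
    p[2]=np.radians(p[2]) if len(sys.argv)>3 else th
    draw(p,sys.argv[4] if len(sys.argv)>4 else "pics/fit0.png")
E
python3 fit.py
```

```text
board ((0.0, 0.0), (0.0, 0.0), 0.0) nan
rim z pts 1280
top 1556
  return _methods._mean(a, axis=axis, dtype=dtype,
  ret = ret.dtype.type(ret / rcount)
```

View pics/fit0.png

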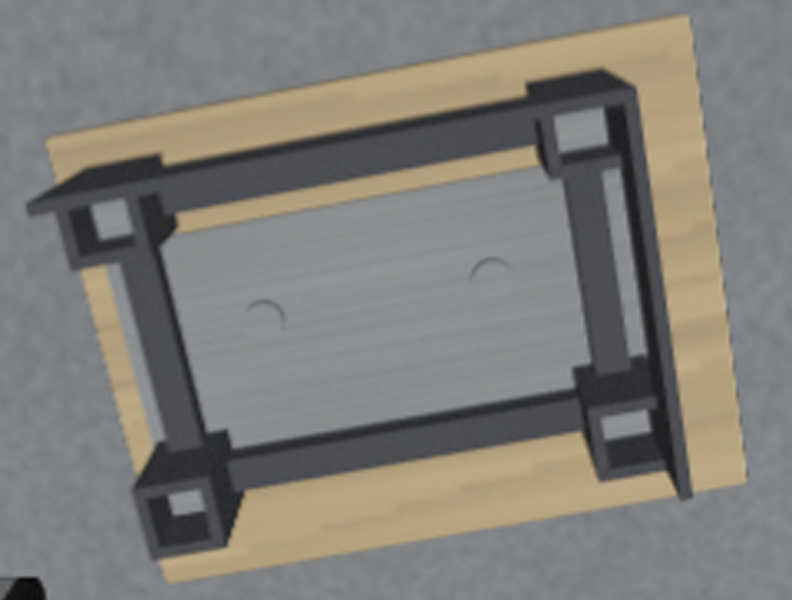

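```bash
python3 - <<'E'
from h import *
from fit import *
cl=np.array([[48,140],[690,15],[747,482],[168,582]])
uv=(cl+.5)/3.3-.5+[190,130]
w=onplane(f,uv,.014)[:,:2]*1000; print(w.round(1)); 
for i in range(4):
    d=w[(i+1)%4]-w[i]; print(np.linalg.norm(d).round(1),np.degrees(np.arctan2(d[1],d[0])).round(2))
print("centre",w.mean(0))
print("depth z at board/plates",P[...,2][np.round(uv+[[6,6],[-6,6],[-8,-8],[6,-6]]).astype(int)[:,1],np.round(uv+[[6,6],[-6,6],[-8,-8],[6,-6]]).astype(int)[:,0]])
E
python3 fit.py 0.4855 -0.2045 10.6 pics/fit1.png 2>/dev/null
```

```text
board ((0.0, 0.0), (0.0, 0.0), 0.0) nan
rim z pts 1280
top 1556
[[ 369.1 -148.5]
 [ 583.3 -108.5]
 [ 613.6 -273.8]
 [ 399.5 -313.3]]
217.9 10.58
168.1 -79.61
217.7 -169.55
167.6 100.46
centre [ 491.35519109 -211.03434487]
depth z at board/plates [0.01377967 0.01390519 0.01314381 0.01440086]
board ((0.0, 0.0), (0.0, 0.0), 0.0) nan
rim z pts 1280
top 1556
  return _methods._mean(a, axis=axis, dtype=dtype,
  ret = ret.dtype.type(ret / rcount)
```

View pics/fit1.png

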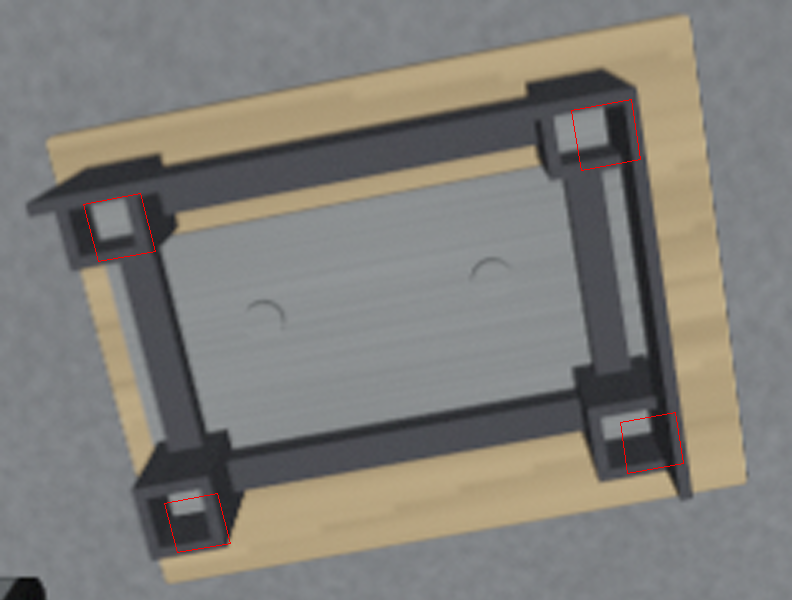

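```bash
python3 fit.py 0.4803 -0.2035 10.6 pics/fit2.png >/dev/null 2>&1
```

```text
(no output)
```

View pics/fit2.png

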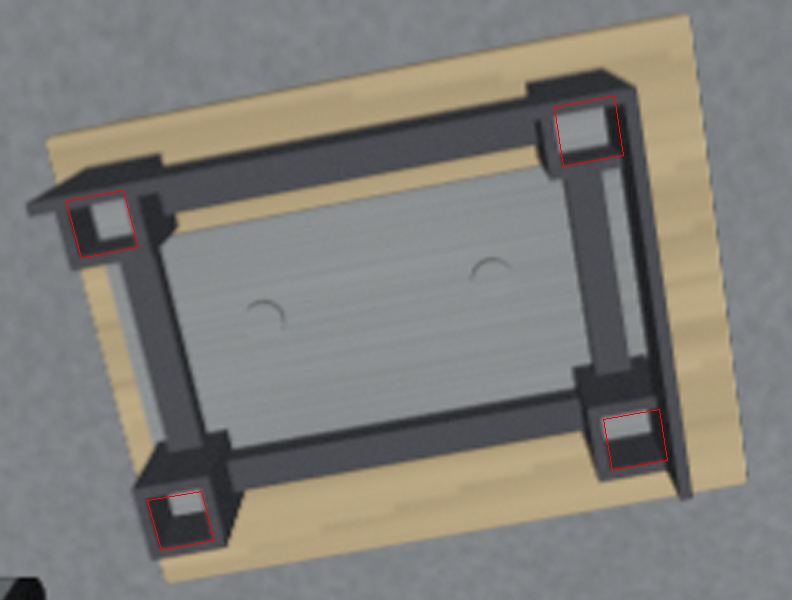

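The overlay matches all four socket mouths: frame centre ≈ (0.4803, −0.2035), yaw 10.6°, offset about (−9.5, +9.4) mm from the board centre, which is plausible. Next, to the tier.

Request:
send_rows([
  {"ax": 0, "ay": 0, "az": 0, "x": 1, "y": 0.2, "z": 0, "gripper": 0},
  {"ax": 0, "ay": 0, "az": 0, "x": 1, "y": 0.2, "z": 0, "gripper": 0},
  {"ax": 0, "ay": 0, "az": 0, "x": 1, "y": 0.2, "z": 0, "gripper": 0},
  {"ax": 0, "ay": 0, "az": 0, "x": 1, "y": 0.2, "z": 0, "gripper": 0},
  {"ax": 0, "ay": 0, "az": 0, "x": 1, "y": 0.2, "z": 0, "gripper": 0},
  {"ax": 0, "ay": 0, "az": 0, "x": 1, "y": 0.2, "z": 0, "gripper": 0},
  {"ax": 0, "ay": 0, "az": 0, "x": 1, "y": 0.2, "z": 0, "gripper": 0},
  {"ax": 0, "ay": 0, "az": 0, "x": 1, "y": 0.2, "z": 0, "gripper": 0},
  {"ax": 0, "ay": 0, "az": 0, "x": 1, "y": 0.2, "z": 0, "gripper": 0},
  {"ax": 0, "ay": 0, "az": 0, "x": 1, "y": 0.2, "z": 0, "gripper": 0},
  {"ax": 0, "ay": 0, "az": 0, "x": 1, "y": 0.2, "z": 0, "gripper": 0},
  {"ax": 0, "ay": 0, "az": 0, "x": 1, "y": 0.2, "z": 0, "gripper": 0},
])

```text
clock: 3.8
ee_pos: [0.5548, 0.1357, 0.3006]
tcp_rot: [-0.0, 0.707, 0.708, -0.0]
contact_force: [1.3, -0.7, -0.2]
gripper_width: 0.0855
```

Request:
send_rows([
  {"ax": 0, "ay": 0, "az": 1, "x": 1, "y": 0.1, "z": 0, "gripper": 0},
  {"ax": 0, "ay": 0, "az": 1, "x": 1, "y": 0.3, "z": 0, "gripper": 0},
  {"ax": 0, "ay": 0, "az": 1, "x": 1, "y": 0.4, "z": 0, "gripper": 0},
  {"ax": 0, "ay": 0, "az": 1, "x": 1, "y": 0.4, "z": 0, "gripper": 0},
  {"ax": 0, "ay": 0, "az": 1, "x": 0.6, "y": 0.1, "z": 0, "gripper": 0},
  {"ax": 0, "ay": 0, "az": 1, "x": 0, "y": 0, "z": 0, "gripper": 0},
  {"ax": 0, "ay": 0, "az": 1, "x": 0, "y": 0, "z": 0, "gripper": 0},
  {"ax": 0, "ay": 0, "az": 1, "x": 0, "y": 0, "z": 0, "gripper": 0},
  {"ax": 0, "ay": 0, "az": 1, "x": 0, "y": 0, "z": 0, "gripper": 0},
  {"ax": 0, "ay": 0, "az": 1, "x": 0, "y": 0, "z": 0, "gripper": 0},
  {"ax": 0, "ay": 0, "az": 0.5, "x": 0, "y": 0, "z": 0, "gripper": 0},
  {"ax": 0, "ay": 0, "az": 0, "x": 0, "y": 0, "z": 0, "gripper": 0},
])

```text
clock: 5.3
ee_pos: [0.6077, 0.2396, 0.3005]
tcp_rot: [-0.0, 0.972, 0.234, -0.001]
contact_force: [-0.6, 1.3, -0.7]
gripper_width: 0.0857
```

Run:
```python
from h import *
f=eyes.grab_frame("wrist"); save(f,"wrist3"); np.save("wrist3.npy",f,allow_pickle=True)
s=bot.read_state(); print(s["clock"],s["ee_pos"],s["tcp_rot"],s["qpos"].round(2))
P,ok=cloud(f); hsv=cv2.cvtColor(f["color"],cv2.COLOR_RGB2HSV)
m=ok&(P[...,2]>.114)&(P[...,2]<.128)&(abs(P[...,0]-.527)<.09)&(abs(P[...,1]-.237)<.09)
print("bartop+uprights",m.sum(),cv2.minAreaRect((P[m][:,:2]*1000).astype(np.float32)),np.median(P[m][:,2]))
m&=(hsv[...,1]>80); print("bar",m.sum(),cv2.minAreaRect((P[m][:,:2]*1000).astype(np.float32)))
for n in ["tier_bar","tier_mid"]:
    for d in spot_point(n,"wrist")[:2]: print(n,d["uv"],d["score"],onplane(f,d["uv"],{"tier_bar":.11,"tier_mid":.061}[n]))
```

```text
5.35 [0.60779015 0.23937395 0.30061992] [-1.30149913e-05  9.72106279e-01  2.34540279e-01 -4.90167062e-04] [0.3  0.26 1.22 0.   1.67 1.39]
bartop+uprights 2401 ((527.6925048828125, 236.3070526123047), (131.26541137695312, 16.2391357421875), 26.856761932373047) 0.12133905219510488
bar 1905 ((527.5347290039062, 236.2413330078125), (110.05475616455078, 16.168888092041016), 26.939563751220703)
tier_bar [43.7, 219.0] 0.78 [[0.48584605 0.45699271 0.11      ]]
tier_bar [281.9, 280.1] 0.61 [[0.53126491 0.2381017  0.11      ]]
tier_mid [285.2, 261.1] 0.95 [[0.53137195 0.23914816 0.061     ]]
tier_mid [75.5, 206.8] 0.64 [[0.48628716 0.45702047 0.061     ]]
```

View pics/wrist3.png

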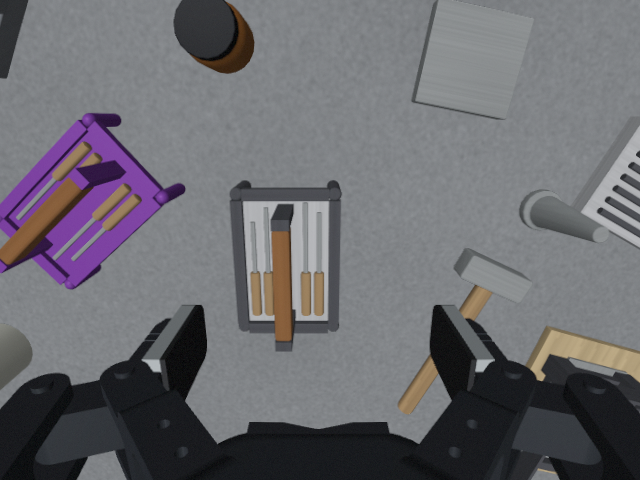

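Bar centre is at (282,277), fitting 110×16 mm at (0.5276, 0.2363) with yaw 26.9°; the purple one is at the left edge (75,215). Now I descend and grip.

Request:
send_rows([
  {"ax": 0, "ay": 0, "az": 0.04, "x": -0.97, "y": -0.45, "z": 0.4, "gripper": 0},
  {"ax": 0, "ay": 0, "az": 0, "x": -0.97, "y": -0.45, "z": 0.4, "gripper": 0},
  {"ax": 0, "ay": 0, "az": 0, "x": -0.97, "y": -0.45, "z": 0.4, "gripper": 0},
  {"ax": 0, "ay": 0, "az": 0, "x": 0, "y": 0, "z": 1, "gripper": 0},
  {"ax": 0, "ay": 0, "az": 0, "x": 0, "y": 0, "z": 1, "gripper": 0},
  {"ax": 0, "ay": 0, "az": 0, "x": 0, "y": 0, "z": 1, "gripper": 0},
  {"ax": 0, "ay": 0, "az": 0, "x": 0, "y": 0, "z": 1, "gripper": 0},
  {"ax": 0, "ay": 0, "az": 0, "x": 0, "y": 0, "z": 1, "gripper": 0},
  {"ax": 0, "ay": 0, "az": 0, "x": 0, "y": 0, "z": 1, "gripper": 0},
  {"ax": 0, "ay": 0, "az": 0, "x": 0, "y": 0, "z": 0.8, "gripper": 0},
  {"ax": 0, "ay": 0, "az": 0, "x": 0, "y": 0, "z": 0.4, "gripper": 0},
  {"ax": 0, "ay": 0, "az": 0, "x": 0, "y": 0, "z": 0, "gripper": 0},
])

```text
clock: 6.95
ee_pos: [0.5277, 0.2358, 0.0908]
tcp_rot: [0.0, 0.973, 0.232, -0.001]
contact_force: [-0.2, -0.6, 0.3]
gripper_width: 0.085
```

Run:
```python
from h import *
s=bot.read_state(); print(s["clock"],s["ee_pos"],s["tcp_rot"],s["contact_force"])
f=eyes.grab_frame("wrist"); save(f,"wrist4")
```

```text
6.95 [0.52767541 0.23580278 0.09075491] [ 3.40627038e-05  9.72833847e-01  2.31503788e-01 -5.49019815e-04] [-0.15424003 -0.6242305   0.34598296]
```

View pics/wrist4.png

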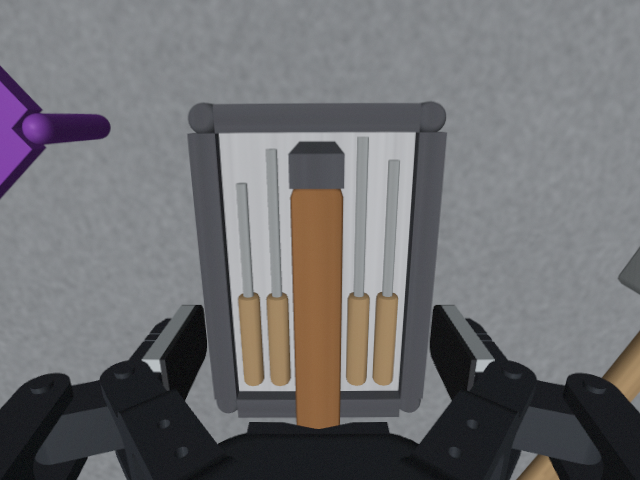

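The bar is centred between the pads (column about 318). Closing.

Request:
send_rows([
  {"ax": 0, "ay": 0, "az": 0, "x": 0, "y": 0, "z": 0, "gripper": 255},
  {"ax": 0, "ay": 0, "az": 0, "x": 0, "y": 0, "z": 0, "gripper": 255},
  {"ax": 0, "ay": 0, "az": 0, "x": 0, "y": 0, "z": 0, "gripper": 255},
  {"ax": 0, "ay": 0, "az": 0, "x": 0, "y": 0, "z": 0, "gripper": 255},
  {"ax": 0, "ay": 0, "az": 0, "x": 0, "y": 0, "z": 0, "gripper": 255},
  {"ax": 0, "ay": 0, "az": 0, "x": 0, "y": 0, "z": 0, "gripper": 255},
  {"ax": 0, "ay": 0, "az": 0, "x": 0, "y": 0, "z": 0, "gripper": 255},
], grip_force=80)

```text
clock: 7.88
ee_pos: [0.5282, 0.2361, 0.0917]
tcp_rot: [-0.0, 0.973, 0.231, 0.0]
contact_force: [-1.2, 0.6, 5.1]
gripper_width: 0.0147
```

Request:
send_rows([
  {"ax": 0, "ay": 0, "az": 0, "x": 0, "y": 0, "z": -0.2, "gripper": 255},
  {"ax": 0, "ay": 0, "az": 0, "x": 0, "y": 0, "z": -0.5, "gripper": 255},
  {"ax": 0, "ay": 0, "az": 0, "x": 0, "y": 0, "z": -0.8, "gripper": 255},
  {"ax": 0, "ay": 0, "az": 0, "x": 0, "y": 0, "z": -1, "gripper": 255},
  {"ax": 0, "ay": 0, "az": 0, "x": 0, "y": 0, "z": -1, "gripper": 255},
  {"ax": 0, "ay": 0, "az": 0, "x": 0, "y": 0, "z": -1, "gripper": 255},
  {"ax": 0, "ay": 0, "az": 0, "x": 0, "y": 0, "z": -1, "gripper": 255},
  {"ax": 0, "ay": 0, "az": 0, "x": 0, "y": 0, "z": -0.6, "gripper": 255},
  {"ax": 0, "ay": 0, "az": 0, "x": 0, "y": 0, "z": -0.3, "gripper": 255},
  {"ax": 0, "ay": 0, "az": 0, "x": 0, "y": 0, "z": 0, "gripper": 255},
  {"ax": 0, "ay": 0, "az": 0, "x": 0, "y": 0, "z": 0, "gripper": 255},
])

```text
clock: 9.25
ee_pos: [0.5275, 0.2357, 0.25]
tcp_rot: [0.0, 0.973, 0.231, -0.001]
contact_force: [1.0, 0.3, -7.3]
gripper_width: 0.0148
```

Run:
```python
from h import *
s=bot.read_state(); print(s["clock"],s["ee_pos"],s["tcp_rot"],s["contact_force"],s["ft_torque"],s["gripper_width"])
f=eyes.grab_frame("wrist"); save(f,"wrist5");np.save("wrist5.npy",f,allow_pickle=True)
f=eyes.grab_frame("side"); save(f,"side5");np.save("side5.npy",f,allow_pickle=True)
# predicted frame target in tool axes
T=np.array([.4803,-.2035]); d=T-s["ee_pos"][:2]; print("world delta",d)
```

```text
9.25 [0.52745826 0.2356608  0.24997675] [ 1.04767636e-04  9.72857510e-01  2.31402612e-01 -1.04209449e-03] [ 1.03957295  0.31960451 -7.30139928] [-0.01796028  0.01289119 -0.02979954] 0.014796583186576234
world delta [-0.04715826 -0.4391608 ]
```

View pics/wrist5.png

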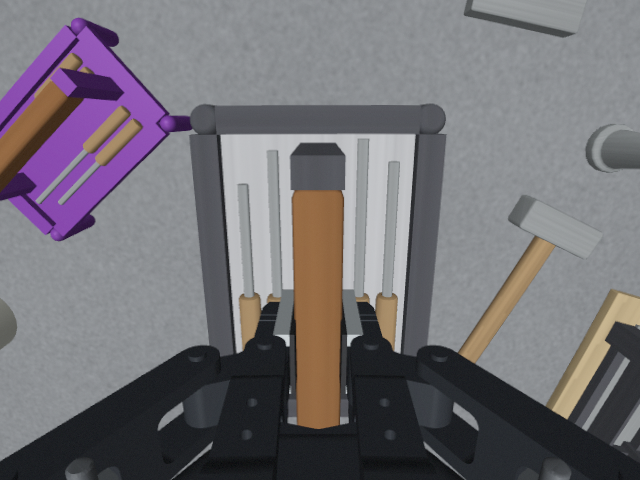

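View pics/side5.png

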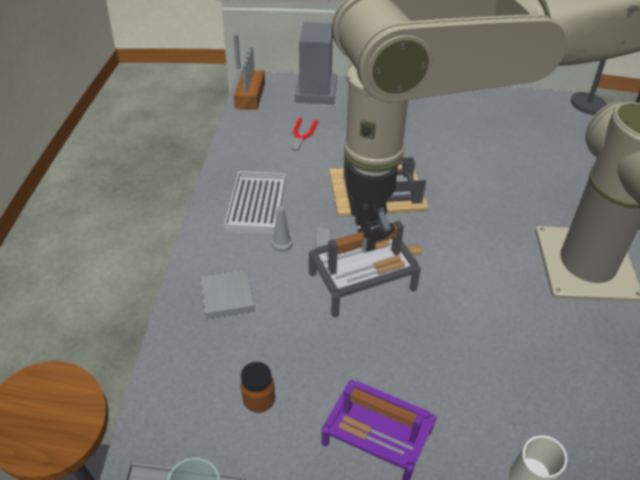

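Lifted cleanly, level, reading 7.3 N. Now transport to above the frame, starting 5 mm short of both plates, and turning about −16°.

Request:
send_rows([
  {"ax": 0, "ay": 0, "az": 0.6, "x": 0, "y": 0, "z": 0, "gripper": 255},
  {"ax": 0, "ay": 0, "az": 0.9, "x": 0, "y": 0, "z": 0, "gripper": 255},
  {"ax": 0, "ay": 0, "az": 0.8, "x": 0, "y": 0, "z": 0, "gripper": 255},
  {"ax": 0, "ay": 0, "az": 0.39, "x": 0, "y": 0, "z": 0, "gripper": 255},
  {"ax": 0, "ay": 0, "az": 0, "x": -0.2, "y": 0.5, "z": 0, "gripper": 255},
  {"ax": 0, "ay": 0, "az": 0, "x": -0.3, "y": 0.95, "z": 0, "gripper": 255},
  {"ax": 0, "ay": 0, "az": 0, "x": -0.3, "y": 0.95, "z": 0, "gripper": 255},
  {"ax": 0, "ay": 0, "az": 0, "x": -0.3, "y": 0.95, "z": 0, "gripper": 255},
  {"ax": 0, "ay": 0, "az": 0, "x": -0.3, "y": 0.95, "z": 0, "gripper": 255},
  {"ax": 0, "ay": 0, "az": 0, "x": -0.3, "y": 0.95, "z": 0, "gripper": 255},
  {"ax": 0, "ay": 0, "az": 0, "x": -0.3, "y": 0.95, "z": 0, "gripper": 255},
  {"ax": 0, "ay": 0, "az": 0, "x": -0.3, "y": 0.95, "z": 0, "gripper": 255},
])

```text
clock: 10.85
ee_pos: [0.5038, 0.048, 0.251]
tcp_rot: [0.0, 0.996, 0.093, -0.0]
contact_force: [0.6, 0.3, -6.3]
gripper_width: 0.0146
```

Request:
send_rows([
  {"ax": 0, "ay": 0, "az": 0, "x": -0.3, "y": 0.95, "z": 0, "gripper": 255},
  {"ax": 0, "ay": 0, "az": 0, "x": -0.3, "y": 0.95, "z": 0, "gripper": 255},
  {"ax": 0, "ay": 0, "az": 0, "x": -0.3, "y": 0.95, "z": 0, "gripper": 255},
  {"ax": 0, "ay": 0, "az": 0, "x": -0.3, "y": 0.95, "z": 0, "gripper": 255},
  {"ax": 0, "ay": 0, "az": 0, "x": -0.3, "y": 0.95, "z": 0, "gripper": 255},
  {"ax": 0, "ay": 0, "az": 0, "x": -0.3, "y": 0.95, "z": 0, "gripper": 255},
  {"ax": 0, "ay": 0, "az": 0, "x": -0.3, "y": 0.95, "z": 0, "gripper": 255},
  {"ax": 0, "ay": 0, "az": 0, "x": -0.3, "y": 0.95, "z": 0, "gripper": 255},
  {"ax": 0, "ay": 0, "az": 0, "x": -0.3, "y": 0.95, "z": 0, "gripper": 255},
  {"ax": 0, "ay": 0, "az": 0, "x": -0.2, "y": 0.6, "z": 0, "gripper": 255},
  {"ax": 0, "ay": 0, "az": 0, "x": 0, "y": 0.3, "z": 0, "gripper": 255},
  {"ax": 0, "ay": 0, "az": 0, "x": 0, "y": 0, "z": 0, "gripper": 255},
])

```text
clock: 12.35
ee_pos: [0.4767, -0.1961, 0.2512]
tcp_rot: [-0.0, 0.996, 0.092, -0.0]
contact_force: [-0.7, 0.8, -6.3]
gripper_width: 0.0152
```

```bash
cat > st.py <<'E'
from h import *
s=bot.read_state(); q=s["tcp_rot"]; yaw=2*np.arctan2(q[2],q[1])
T=np.array([.4803,-.2035]); d=s["ee_pos"][:2]-T; b=np.radians(10.6)
B=np.array([[np.cos(b),np.sin(b)],[-np.sin(b),np.cos(b)]])
print("clk",s["clock"],"yaw",np.degrees(yaw).round(2),"q",q.round(4),"off board mm",(B@d*1000).round(2),"feet z mm",((s["ee_pos"][2]-.0908)*1000).round(2))
F=s["contact_force"]; print("F board",(B@F[:2]).round(1),F[2].round(1),"M",s["ft_torque"].round(2), s["gripper_width"])
E
python3 st.py
python3 - <<'E'
from h import *
for c in ["wrist","scene"]:
  f=eyes.grab_frame(c); save(f,c+"6")
E
```

```text
clk 12.35 yaw 10.6 q [-2.000e-04  9.957e-01  9.240e-02 -0.000e+00] off board mm [-2.13  7.98] feet z mm 160.39
F board [-0.5  0.9] -6.3 M [-0.06  0.   -0.02] 0.015172739809053372
```

View pics/wrist6.png

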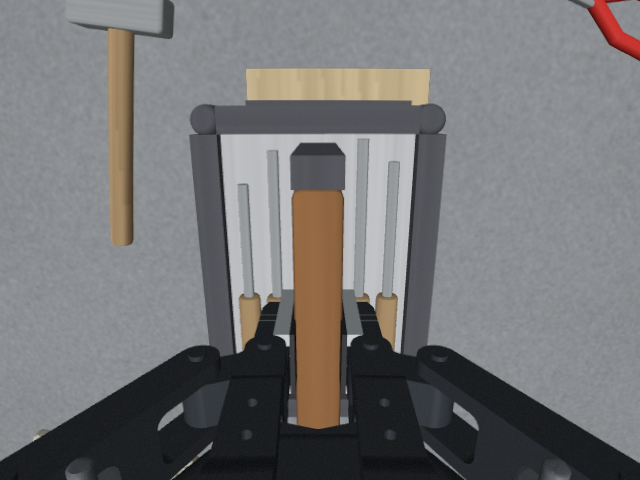

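View pics/scene6.png

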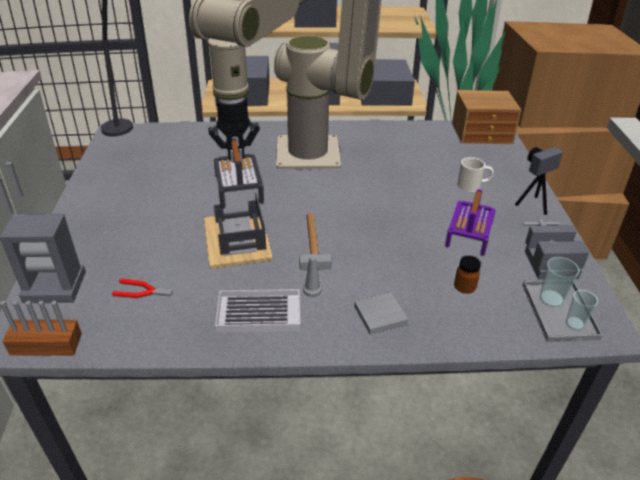

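The tier sits level over the frame, about 8 mm too far in board y. I'll shift to (−5,−5) mm off nominal, clear of both plates, then lower the feet below the plate tops but above the rims.

Request:
send_rows([
  {"ax": 0, "ay": 0, "az": 0, "x": -0.12, "y": 0.26, "z": 0, "gripper": 255},
  {"ax": 0, "ay": 0, "az": 0, "x": 0, "y": 0.26, "z": 0, "gripper": 255},
  {"ax": 0, "ay": 0, "az": 0, "x": 0, "y": 0, "z": 0.5, "gripper": 255},
  {"ax": 0, "ay": 0, "az": 0, "x": 0, "y": 0, "z": 0.8, "gripper": 255},
  {"ax": 0, "ay": 0, "az": 0, "x": 0, "y": 0, "z": 0.8, "gripper": 255},
  {"ax": 0, "ay": 0, "az": 0, "x": 0, "y": 0, "z": 0.6, "gripper": 255},
  {"ax": 0, "ay": 0, "az": 0, "x": 0, "y": 0, "z": 0.4, "gripper": 255},
  {"ax": 0, "ay": 0, "az": 0, "x": 0, "y": 0, "z": 0.2, "gripper": 255},
  {"ax": 0, "ay": 0, "az": 0, "x": 0, "y": 0, "z": 0, "gripper": 255},
])

```text
clock: 13.58
ee_pos: [0.4762, -0.2093, 0.1688]
tcp_rot: [0.0, 0.996, 0.093, 0.0]
contact_force: [0.5, 0.2, -6.2]
gripper_width: 0.0145
```

```bash
python3 st.py
python3 - <<'E'
from h import *
im=[]
f=eyes.grab_frame("scene"); im.append(cv2.resize(f["color"][130:280,180:300],(480,600),interpolation=cv2.INTER_CUBIC))
cv2.imwrite("pics/scene7.png",im[0][:,:,::-1])
E
```

```text
clk 13.575 yaw 10.62 q [0.     0.9957 0.0926 0.    ] off board mm [-5.06 -5.  ] feet z mm 78.02
F board [0.5 0.1] -6.2 M [-0.03  0.01 -0.05] 0.014546681998991636
```

View pics/scene7.png

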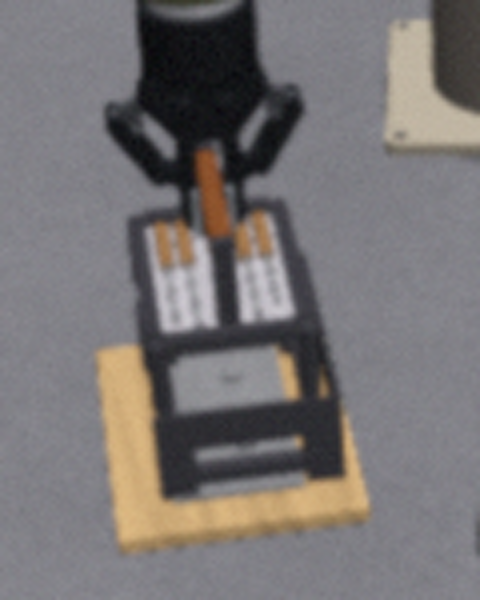

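Request:
send_rows([
  {"ax": 0, "ay": 0, "az": 0, "x": 0.1, "y": 0, "z": 0, "gripper": 255},
  {"ax": 0, "ay": 0, "az": 0, "x": 0.1, "y": 0, "z": 0, "gripper": 255},
  {"ax": 0, "ay": 0, "az": 0, "x": 0, "y": 0, "z": 0, "gripper": 255},
])

```text
clock: 14.0
ee_pos: [0.4815, -0.2084, 0.1691]
tcp_rot: [0.0, 0.996, 0.093, 0.0]
contact_force: [0.2, 0.5, -6.8]
gripper_width: 0.015
```

Request:
send_rows([
  {"ax": 0, "ay": 0, "az": 0, "x": 0.04, "y": 0, "z": 0, "gripper": 255},
  {"ax": 0, "ay": 0, "az": 0, "x": 0, "y": 0, "z": 0, "gripper": 255},
])

```text
clock: 14.25
ee_pos: [0.4821, -0.2082, 0.1688]
tcp_rot: [-0.0, 0.996, 0.093, -0.0]
contact_force: [0.5, 0.4, -6.4]
gripper_width: 0.0147
```

Request:
send_rows([
  {"ax": 0, "ay": 0, "az": 0, "x": 0.03, "y": 0, "z": 0, "gripper": 255},
  {"ax": 0, "ay": 0, "az": 0, "x": 0, "y": 0, "z": 0, "gripper": 255},
])

```text
clock: 14.5
ee_pos: [0.4827, -0.2081, 0.1688]
tcp_rot: [-0.0, 0.996, 0.092, -0.0]
contact_force: [-1.8, 0.8, -6.0]
gripper_width: 0.0149
```

```bash
python3 st.py
```

```text
clk 14.5 yaw 10.61 q [-0.000e+00  9.957e-01  9.250e-02 -2.000e-04] off board mm [ 1.47 -4.96] feet z mm 77.96
F board [-1.6  1.1] -6.0 M [-0.02  0.25 -0.08] 0.01490534654320731
```

Request:
send_rows([
  {"ax": 0, "ay": 0, "az": 0, "x": 0.02, "y": 0, "z": 0, "gripper": 255},
  {"ax": 0, "ay": 0, "az": 0, "x": 0, "y": 0, "z": 0, "gripper": 255},
])

```text
clock: 14.75
ee_pos: [0.483, -0.208, 0.1687]
tcp_rot: [-0.0, 0.996, 0.092, -0.0]
contact_force: [-3.3, -0.4, -5.3]
gripper_width: 0.0149
```

```bash
python3 st.py
```

```text
clk 14.75 yaw 10.61 q [-0.000e+00  9.957e-01  9.250e-02 -4.000e-04] off board mm [ 1.83 -4.92] feet z mm 77.93
F board [-3.3  0.3] -5.3 M [-0.06  0.67 -0.08] 0.014893760648850247
```

Contact on the +x plate at about +1.3 mm, so centred is about −0.7. I back off and feel +y.

Request:
send_rows([
  {"ax": 0, "ay": 0, "az": 0, "x": -0.1, "y": 0, "z": 0, "gripper": 255},
  {"ax": 0, "ay": 0, "az": 0, "x": 0, "y": -0.1, "z": 0, "gripper": 255},
  {"ax": 0, "ay": 0, "az": 0, "x": 0, "y": -0.1, "z": 0, "gripper": 255},
  {"ax": 0, "ay": 0, "az": 0, "x": 0, "y": 0, "z": 0, "gripper": 255},
])

```text
clock: 15.25
ee_pos: [0.48, -0.2032, 0.1688]
tcp_rot: [-0.0, 0.996, 0.093, 0.0]
contact_force: [-1.0, 0.8, -7.0]
gripper_width: 0.0146
```

```bash
python3 st.py
```

```text
clk 15.25 yaw 10.64 q [-0.000e+00  9.957e-01  9.270e-02  1.000e-04] off board mm [-0.24  0.31] feet z mm 78.0
F board [-0.8  1. ] -7.0 M [-0.   -0.06 -0.02] 0.014632177655934055
```

Request:
send_rows([
  {"ax": 0, "ay": 0, "az": 0, "x": 0, "y": -0.04, "z": 0, "gripper": 255},
  {"ax": 0, "ay": 0, "az": 0, "x": 0, "y": 0, "z": 0, "gripper": 255},
])

```text
clock: 15.5
ee_pos: [0.4798, -0.2025, 0.1688]
tcp_rot: [0.0, 0.996, 0.093, 0.0]
contact_force: [0.4, -0.4, -6.4]
gripper_width: 0.0147
```

```bash
python3 st.py
```

```text
clk 15.5 yaw 10.62 q [0.     0.9957 0.0926 0.    ] off board mm [-0.32  1.08] feet z mm 78.02
F board [ 0.3 -0.5] -6.4 M [-0.02  0.01 -0.02] 0.014749900136530858
```

Request:
send_rows([
  {"ax": 0, "ay": 0, "az": 0, "x": 0, "y": -0.03, "z": 0, "gripper": 255},
  {"ax": 0, "ay": 0, "az": 0, "x": 0, "y": 0, "z": 0, "gripper": 255},
])

```text
clock: 15.75
ee_pos: [0.4796, -0.2018, 0.1688]
tcp_rot: [0.0, 0.996, 0.093, 0.0]
contact_force: [0.2, -0.7, -6.7]
gripper_width: 0.015
```

```bash
python3 st.py
```

```text
clk 15.75 yaw 10.62 q [0.     0.9957 0.0925 0.    ] off board mm [-0.36  1.79] feet z mm 78.0
F board [ 0.  -0.7] -6.7 M [-0.03  0.01 -0.06] 0.014993526054593765
```

Request:
send_rows([
  {"ax": 0, "ay": 0, "az": 0, "x": 0, "y": -0.02, "z": 0, "gripper": 255},
  {"ax": 0, "ay": 0, "az": 0, "x": 0, "y": 0, "z": 0, "gripper": 255},
])

```text
clock: 16.0
ee_pos: [0.4796, -0.2015, 0.1689]
tcp_rot: [0.0, 0.996, 0.092, 0.0]
contact_force: [-0.6, -0.9, -7.0]
gripper_width: 0.0148
```

```bash
python3 st.py
```

```text
clk 16.0 yaw 10.61 q [2.000e-04 9.957e-01 9.250e-02 0.000e+00] off board mm [-0.36  2.14] feet z mm 78.06
F board [-0.7 -0.8] -7.0 M [-0.26  0.07 -0.1 ] 0.014797618033056594
```

Request:
send_rows([
  {"ax": 0, "ay": 0, "az": 0, "x": 0, "y": -0.02, "z": 0, "gripper": 255},
  {"ax": 0, "ay": 0, "az": 0, "x": 0, "y": 0, "z": 0, "gripper": 255},
])

```text
clock: 16.25
ee_pos: [0.4795, -0.2012, 0.169]
tcp_rot: [0.0, 0.996, 0.092, 0.0]
contact_force: [0.5, -3.1, -6.2]
gripper_width: 0.015
```

```bash
python3 st.py
```

```text
clk 16.25 yaw 10.61 q [3.000e-04 9.957e-01 9.240e-02 1.000e-04] off board mm [-0.37  2.46] feet z mm 78.16
F board [-0.1 -3.1] -6.2 M [-0.65  0.04 -0.06] 0.014975294386261759
```

+y contact at about +1.9 mm, so centred is about (−0.7, −0.1). Move there and lower gently, checking force at the rim.

Request:
send_rows([
  {"ax": 0, "ay": 0, "az": 0, "x": -0.015, "y": 0.1, "z": 0, "gripper": 255},
  {"ax": 0, "ay": 0, "az": 0, "x": 0, "y": 0, "z": 0.2, "gripper": 255},
  {"ax": 0, "ay": 0, "az": 0, "x": 0, "y": 0, "z": 0.2, "gripper": 255},
  {"ax": 0, "ay": 0, "az": 0, "x": 0, "y": 0, "z": 0.2, "gripper": 255},
  {"ax": 0, "ay": 0, "az": 0, "x": 0, "y": 0, "z": 0.1, "gripper": 255},
  {"ax": 0, "ay": 0, "az": 0, "x": 0, "y": 0, "z": 0, "gripper": 255},
])

```text
clock: 17.0
ee_pos: [0.4793, -0.2032, 0.151]
tcp_rot: [-0.0, 0.996, 0.093, -0.0]
contact_force: [-0.1, 1.4, -6.7]
gripper_width: 0.0147
```

```bash
python3 st.py
```

```text
clk 17.0 yaw 10.62 q [-2.000e-04  9.957e-01  9.250e-02 -2.000e-04] off board mm [-0.88  0.45] feet z mm 60.17
F board [0.2 1.4] -6.7 M [0.   0.01 0.02] 0.014730618173945075
```

Request:
send_rows([
  {"ax": 0, "ay": 0, "az": 0, "x": 0, "y": 0.02, "z": 0.1, "gripper": 255},
  {"ax": 0, "ay": 0, "az": 0, "x": 0, "y": 0, "z": 0.15, "gripper": 255},
  {"ax": 0, "ay": 0, "az": 0, "x": 0, "y": 0, "z": 0.15, "gripper": 255},
  {"ax": 0, "ay": 0, "az": 0, "x": 0, "y": 0, "z": 0, "gripper": 255},
])

```text
clock: 17.5
ee_pos: [0.4793, -0.2036, 0.1407]
tcp_rot: [-0.0, 0.996, 0.093, -0.0]
contact_force: [-0.8, 0.5, -7.2]
gripper_width: 0.0147
```

```bash
python3 st.py
```

```text
clk 17.5 yaw 10.62 q [-3.000e-04  9.957e-01  9.250e-02 -4.000e-04] off board mm [-1.05  0.05] feet z mm 49.91
F board [-0.7  0.6] -7.2 M [-0.02  0.01 -0.02] 0.014705337274665307
```

12 mm into the sockets with no extra force. Continuing down to the floor.

Request:
send_rows([
  {"ax": 0, "ay": 0, "az": 0, "x": 0, "y": 0, "z": 0.15, "gripper": 255},
  {"ax": 0, "ay": 0, "az": 0, "x": 0, "y": 0, "z": 0.15, "gripper": 255},
  {"ax": 0, "ay": 0, "az": 0, "x": 0, "y": 0, "z": 0.12, "gripper": 255},
  {"ax": 0, "ay": 0, "az": 0, "x": 0, "y": 0, "z": 0.08, "gripper": 255},
  {"ax": 0, "ay": 0, "az": 0, "x": 0, "y": 0, "z": 0, "gripper": 255},
])

```text
clock: 18.12
ee_pos: [0.4795, -0.2038, 0.1285]
tcp_rot: [-0.0, 0.996, 0.093, -0.0]
contact_force: [0.1, -0.2, -6.9]
gripper_width: 0.0151
```

```bash
python3 st.py
```

```text
clk 18.125 yaw 10.62 q [-1.000e-04  9.957e-01  9.250e-02 -2.000e-04] off board mm [-0.88 -0.1 ] feet z mm 37.75
F board [ 0.1 -0.3] -6.9 M [-0.   -0.01  0.05] 0.015096053780449785
```

Request:
send_rows([
  {"ax": 0, "ay": 0, "az": 0, "x": 0, "y": 0, "z": 0.05, "gripper": 255},
  {"ax": 0, "ay": 0, "az": 0, "x": 0, "y": 0, "z": 0.03, "gripper": 255},
  {"ax": 0, "ay": 0, "az": 0, "x": 0, "y": 0, "z": 0, "gripper": 255},
])

```text
clock: 18.5
ee_pos: [0.48, -0.204, 0.1277]
tcp_rot: [0.0, 0.996, 0.093, 0.0]
contact_force: [-2.9, 1.6, 1.8]
gripper_width: 0.0153
```

```bash
python3 st.py
```

```text
clk 18.5 yaw 10.62 q [3.000e-04 9.957e-01 9.260e-02 4.000e-04] off board mm [-0.43 -0.47] feet z mm 36.91
F board [-2.5  2.1] 1.8 M [0.32 0.48 0.02] 0.0153268878024658
```

Vertical force turned from −6.9 to +1.8 N at TCP 0.1277. That agrees with home: the grip was closed at 0.0917 with the feet on the bench, and 36 mm more gives 0.1277. One small confirming push and a look before releasing.

Request:
send_rows([
  {"ax": 0, "ay": 0, "az": 0, "x": 0, "y": 0, "z": 0.03, "gripper": 255},
  {"ax": 0, "ay": 0, "az": 0, "x": 0, "y": 0, "z": 0, "gripper": 255},
])

```text
clock: 18.75
ee_pos: [0.48, -0.2041, 0.1276]
tcp_rot: [0.0, 0.996, 0.093, 0.001]
contact_force: [-6.1, 2.1, 8.0]
gripper_width: 0.0146
```

```bash
python3 st.py;  python3 - <<'E'
from h import *
f=eyes.grab_frame("scene"); a=cv2.resize(f["color"][165:285,180:300],(480,480),interpolation=cv2.INTER_CUBIC)
f=eyes.grab_frame("side"); b=cv2.resize(f["color"][130:230,300:460],(768,480),interpolation=cv2.INTER_CUBIC)[:,:]
cv2.imwrite("pics/home.png",cv2.resize(np.hstack([a,b]),(800,308))[:,:,::-1])
E
```

```text
clk 18.75 yaw 10.62 q [4.000e-04 9.957e-01 9.260e-02 5.000e-04] off board mm [-0.36 -0.53] feet z mm 36.79
F board [-5.6  3.2] 8.0 M [ 0.53  1.04 -0.01] 0.014614639549056242
```

View pics/home.png

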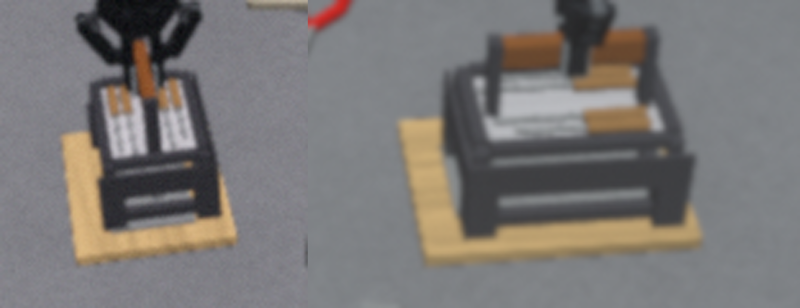

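The posts are inside the sockets, the tier is level, and the contact is hard. I relieve the push, open, and retreat straight up.

Request:
send_rows([
  {"ax": 0, "ay": 0, "az": 0, "x": 0, "y": 0, "z": -0.03, "gripper": 255},
  {"ax": 0, "ay": 0, "az": 0, "x": 0, "y": 0, "z": 0, "gripper": 0},
  {"ax": 0, "ay": 0, "az": 0, "x": 0, "y": 0, "z": 0, "gripper": 0},
  {"ax": 0, "ay": 0, "az": 0, "x": 0, "y": 0, "z": 0, "gripper": 0},
  {"ax": 0, "ay": 0, "az": 0, "x": 0, "y": 0, "z": 0, "gripper": 0},
  {"ax": 0, "ay": 0, "az": 0, "x": 0, "y": 0, "z": 0, "gripper": 0},
  {"ax": 0, "ay": 0, "az": 0, "x": 0, "y": 0, "z": 0, "gripper": 0},
])

```text
clock: 19.73
ee_pos: [0.4796, -0.2038, 0.1268]
tcp_rot: [0.0, 0.996, 0.093, -0.0]
contact_force: [-0.5, -0.0, 0.5]
gripper_width: 0.0851
```

Request:
send_rows([
  {"ax": 0, "ay": 0, "az": 0, "x": 0, "y": 0, "z": -0.3, "gripper": 0},
  {"ax": 0, "ay": 0, "az": 0, "x": 0, "y": 0, "z": -0.7, "gripper": 0},
  {"ax": 0, "ay": 0, "az": 0, "x": 0, "y": 0, "z": -1, "gripper": 0},
  {"ax": 0, "ay": 0, "az": 0, "x": 0, "y": 0, "z": -1, "gripper": 0},
  {"ax": 0, "ay": 0, "az": 0, "x": 0, "y": 0, "z": -1, "gripper": 0},
  {"ax": 0, "ay": 0, "az": 0, "x": 0, "y": 0, "z": -1, "gripper": 0},
  {"ax": 0, "ay": 0, "az": 0, "x": 0, "y": 0, "z": -1, "gripper": 0},
  {"ax": 0, "ay": 0, "az": 0, "x": 0, "y": 0, "z": -0.5, "gripper": 0},
  {"ax": 0, "ay": 0, "az": 0, "x": 0, "y": 0, "z": 0, "gripper": 0},
])

```text
clock: 20.85
ee_pos: [0.4802, -0.2041, 0.2908]
tcp_rot: [0.001, 0.996, 0.093, 0.001]
contact_force: [0.2, 0.5, -0.4]
gripper_width: 0.0854
```

```bash
python3 st.py;  python3 - <<'E'
from h import *
f=eyes.grab_frame("wrist"); save(f,"wrist9")
P,ok=cloud(f)
m=ok&(P[...,2]>.14)&(P[...,2]<.17)&(abs(P[...,0]-.48)<.09)&(abs(P[...,1]+.204)<.06)
print("bar top z",np.percentile(P[m][:,2],[5,50,95]),cv2.minAreaRect((P[m][:,:2]*1000).astype(np.float32)))
f=eyes.grab_frame("side"); b=cv2.resize(f["color"][100:260,280:480],(800,600)[::1],interpolation=cv2.INTER_CUBIC)
cv2.imwrite("pics/side9.png",b[:,:,::-1])
P,ok=cloud(f)
m=ok&(P[...,2]>.14)&(P[...,2]<.17)&(abs(P[...,0]-.48)<.09)&(abs(P[...,1]+.204)<.05)
l=P[m]; print("side: top z by x half",np.percentile(l[l[:,0]<.47][:,2],95),np.percentile(l[l[:,0]>.49][:,2],95))
E
```

```text
clk 20.85 yaw 10.62 q [7.000e-04 9.957e-01 9.260e-02 1.100e-03] off board mm [-0.25 -0.58] feet z mm 200.05
F board [0.2 0.5] -0.4 M [-0.03 -0.03  0.  ] 0.08535621806886151
bar top z [0.15536211 0.15735307 0.1585262 ] ((480.1067810058594, -203.9341583251953), (130.43472290039062, 16.075054168701172), 10.747303009033203)
side: top z by x half 0.15979195381981004 0.1600780614736382
```

View pics/wrist9.png

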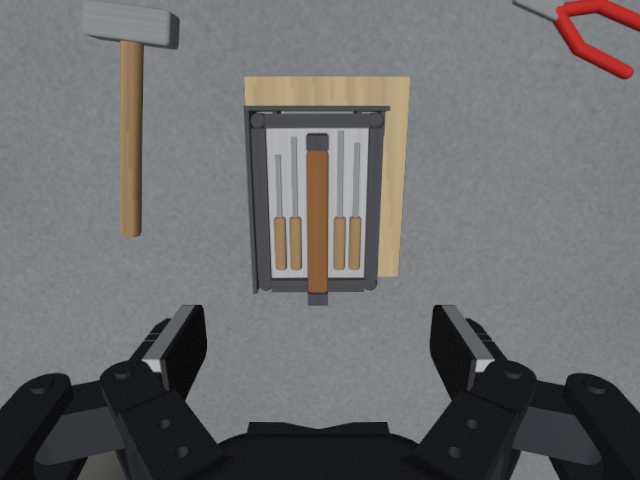

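View pics/side9.png

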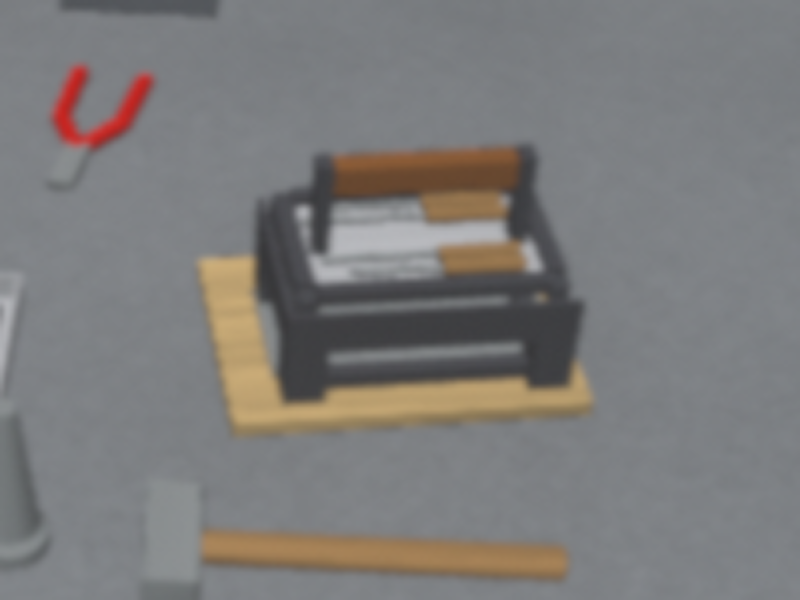

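The bar top measures about 157.4 mm (home is 97+49+12 = 158), level, yaw 10.7°, and the gripper is free. Handing in.

```bash
python3 -c "
from h import *
print(job_done())"
```

```text
the job is handed in; nothing more can be done
None
```

The grey tier is stacked on the clamped frame with all four posts down in the sockets, and the job is handed in at about 21 s of the 42 s allowed.

- **Method:** I gripped the tier by its wooden bar and found the frame's offset in a wrist picture. I then felt the +x and +y stop plates with only a few newtons, centred the tier, and lowered it by hand. I let go only after a firm floor contact of about 8 N.
- **Last checks:** The bar top reads 157.4 mm from the wrist camera, against 158 mm expected when home, and about 160 mm from the side camera. That spread is within the cameras' roughly 2 mm calibration. The tier is level end to end, its yaw is 10.7° against 10.6° for the board, and the gripper is open, clear and unloaded.
- **Bystanders:** I did not touch the purple look-alike or any of the other things on the bench, and those in the last pictures look unmoved.
- **Disagreement:** The frame position from vision and from feel differed by about 0.7 mm along the board's x. I used the felt value.
- **Corrected on the way:** My first move call was refused for missing keys. The carry to the frame ended about 13 mm from the planned start point, and I corrected that before lowering.

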